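# Hold the press board flush on the freshly veneered slope

## Robot

A 7-joint arm with a two-finger parallel gripper is mounted at the origin on the work surface. World frame = base frame: x ahead of the robot, y to its left, z up, the work surface at z = 0. Lengths are in m, angles in rad, forces in N, time in s.
With the tool pointing down it reaches from about 0.4 to 0.9 m from the base axis. Payload 5.5 kg.
Tool frame: the origin (TCP) lies midway between the tips of the shut fingers; the grasp point (between the pads) lies 19 mm behind it (manip.grip_depth is the distance from the TCP to the grasp point, in m); z points along the fingers, y is the line along which they close (so a half turn about z gives the same grasp; the last joint's range is limited). The gripper opens to 92 mm and grips with 3 to 60 N. Pads are 19 mm wide; open, the fingers measure 130 mm over their backs; the gripper's body (75 mm by 190 mm) begins 47 mm behind the grasp point.
Start: joints at [1.539, 0.501, -0.427, 1.55, 0.221, 1.138, -0.21], TCP at [0.189, -0.622, 0.227] pointing down, gripper open.
Joint ranges: [-2.88, 2.88], [-0.31, 2.03], [-1.54, 1.56], [0.2, 2.42], [-1.41, 4.55], [0.19, 2.02], [-2.57, 2.57]. Speed limits (rad/s): [2.57, 2.57, 3.14, 3.14, 3.14, 3.14, 3.14].

## Interface

Orientations are given as a unit quaternion [x, y, z, w].
In Python, from bench import manip, cams gives the robot as it stands (manip), with the cameras (cams). Calls block until the motion is done:
- manip.move_pose(position, orientation): joint-space move of the TCP to a pose.
- manip.servo_line(position, ori=None, vel=0.15): straight line of the TCP; ori=None keeps the orientation; vel is the mean speed in m/s.
- manip.movej(angles): joint-space move.
- manip.open() and manip.close(f_grip=None): open the fingers fully, or close them until they stop; f_grip is the grip in N (None keeps the last).
- manip.sleep(seconds).
- manip.solve_ik(position, orientation): joint angles nearest the present ones, or None.
- cams.get_image(name): name is "scene" or "side" or "wrist"; returns the picture (400x640x3 uint8, red, green, blue); there is no depth.
- cams.get_calibration(name): a dict with "vfov" (degrees; the focal length in pixels is half the picture's height over the tangent of half this angle, whatever the lens; pixels are square), "cx", "cy" (the principal point, pixels), "eye" and "attitude" of the camera in the world. Camera axes: x right, y down, z forward; pixel columns grow to the right and rows downward; lengths in m; the calibration is good to about 2 mm. A picture is of the moment at which its call begins: read the wrist's pose just before it. get_calibration takes no time and is no camera call; for the wrist camera it gives the pose at the moment of the call.
A pose or a line that the arm cannot do raises manip.PlanningError and nothing moves.
- manip.hand_in(): hands the job in; it is judged then, once.
Readings, each from a call of its own:
- manip.current_clock(): time.
- manip.current_q(): joint angles.
- manip.current_joint_velocities(): joint speeds.
- manip.current_tau(): joint torques, N m.
- manip.current_tool_pos(): TCP position.
- manip.current_tcp_rot(): TCP orientation.
- manip.current_force(): force on the tool from outside, world axes, zero at the start.
- manip.current_wrist_torque(): the same for the moment, N m.
- manip.current_finger_gap(): finger opening in m.
- manip.current_gripper_force(): force on a finger pad.
Only numpy, scipy, OpenCV 4.12 (cv2) and the standard library are available. Lean on these libraries where they do the work, as an engineer would, in place of code of your own. Each camera call takes 0.05 s, during which the arm holds its last target. There are 200 camera calls.

## Task

The veneer on the sloped plate of the gluing jig needs pressing until its glue grabs. Pick up the larger press board by its rib, tilt it to match the slope, lay it flush over the veneer with the edges of the two lined up, and finish while still holding the board in the gripper, pressed down firmly but not hard on the slope. Do not let go, do not shift the jig's slope, and leave the smaller board and the other things on the bench where they are.

Things in the scene. Friction and masses are not known exactly. Their poses are not given: they have to be found in the camera images.
- press_board: larger press board, loose, 0.15-0.3 kg: brown wooden plate 110 (x) x 80 (y) x 12 mm with a pale grip rib centred on its back, 74 long (x), 22 wide (y), 34 high (top 46 mm above the underside). Starts flat on the bench, rib up. Origin: centre of the flat underside, the pressing face; z out through the rib. Same when turned half round. Grip across the rib; it can swivel a little in the fingers
- small_board: a smaller press board of the same make, loose, to be left alone: plate 78 x 54 x 12 mm, rib 50 x 22 x 34 mm; origin in the centre of its underside, z up. The two boards may lie in either of two places
- jig_base: the gluing jig's wooden base, fixed to the bench, 150 (x) x 104 (y, 134 over the side clamp knobs) x 18 mm with low rails, up to 62 mm high at the side clamps; origin in the centre of its underside, z up; its -x side, where the plate is hinged low down, faces roughly the robot
- tilt_plate: the jig's tilting plate, 112 x 82 x 10 mm, pale wood under dark veneer; hinged along its low edge 50 mm above the bench, rising away from the robot. Locked at a slope of 9 to 27 degrees, different every time; holds firm under 40 N. Origin: on the hinge line in mid width; x up the slope, y along the hinge, z square out of the plate
- veneer (a point): centre of the veneer's outer face (110 mm along x, 80 mm along y), to be covered by the board's underside; z square out of the face, up and towards the robot; x up the slope, y level. Its reported direction is noisy: feel for full contact. Nothing stands above this face
- glue_bottle: bystander: yellow glue bottle, 56 mm across, 150 mm high, standing; origin in the centre of its underside
- keepsake_box: bystander: closed wooden box 144 x 104 x 67 mm; origin in the centre of its underside
- offcut: bystander: pale timber offcut 90 x 38 x 38 mm lying flat; origin in the centre of its underside

How it is judged:
On the way:
1. the larger press board is lifted clear of the bench in the gripper (height (world z) of press_board above 0.05 m and contact force between the fingers and press_board above 1 N and contact force between press_board and tilt_plate below 0.1 N), for 0.2 s.
At the end, for the whole second after the job is handed in: The larger board lies flush on the veneer (within 2.6 degrees of the slope, centre of its underside within 2.5 mm of the face), edges lined up (10 mm each way, 7 degrees), still held by the fingers (more than 3 N on them) and pressed on the plate with 4.5 to 40 N, at rest (angle between the z axis of press_board and the z axis of veneer, either way round below 0.045 rad and angle between the x axis of press_board and the x axis of veneer, either way round below 0.12 rad and x of press_board in the frame of veneer between -0.01 and 0.01 m and y of press_board in the frame of veneer between -0.01 and 0.01 m and z of press_board in the frame of veneer between -0.0025 and 0.0025 m and contact force between press_board and tilt_plate between 4.5 and 40 N and contact force between the fingers and press_board above 3 N and linear speed of each of press_board, small_board below 0.02 m/s); the arm keeps its last pose, push and grip.
It fails at once if the jig's slope is shifted (veneer centre moved more than 4 mm) (distance of veneer from where it was at the start of the episode above 0.004 m).
It fails at once if the board is pressed on the jig with more than 60 N (contact force between press_board and tilt_plate above 60 N).
It fails at once if the smaller board or another bystander is moved more than 20 mm (distance of any of small_board, glue_bottle, keepsake_box, offcut from where it was at the start of the episode above 0.02 m).
It also fails if it takes over 42 s, if anything falls off the work surface, if the arm or the gripper's body presses on something with over 40 N, if the wrist force passes 120 N, or if a joint passes its speed limit or range.

## Working session

There is one attempt and no reset: what is moved stays moved. The work goes in short steps, each a Python script; the robot and the scene stay as the last script left them, time stands still between calls to the robot, and variables do not carry over. Pictures are saved under pics/ and viewed, at most 10 in all, crops included, and the job is handed in when it is done.

```bash
mkdir -p pics; python3 - <<'E'
from bench import manip, cams
import cv2
for n in("scene","side"):
    cv2.imwrite(f"pics/{n}0.png",cams.get_image(n)[:,:,::-1]); print(n,cams.get_calibration(n))
print(cams.get_calibration("wrist"),manip.current_tool_pos(),manip.current_tcp_rot(),manip.current_clock(),manip.grip_depth)
E
```

```text
scene {'vfov': 52.36544731301879, 'cx': 319.6131027812425, 'cy': 197.6034867656434, 'eye': array([1.20570692, 0.53227019, 1.00164666]), 'attitude': array([ 0.38703406,  0.84707479, -0.32712662, -0.16017836])}
side {'vfov': 44.54661818089421, 'cx': 313.74965069431113, 'cy': 202.6340022645845, 'eye': array([0.09863202, 1.11335854, 1.00649249]), 'attitude': array([-0.16332822,  0.87822292, -0.44188191,  0.08239406])}
{'vfov': 59.55025677214955, 'cx': 322.6742359330686, 'cy': 202.6313193428514, 'eye': array([ 0.26227177, -0.59896368,  0.3829883 ]), 'attitude': array([ 0.79477154, -0.58954422, -0.08678449,  0.11508371])} [ 0.18858725 -0.62138737  0.2257803 ] [ 9.89156509e-01  1.46862659e-01 -1.11951400e-04 -8.64529440e-04] 0.1 0.0188
```

View pics/scene0.png

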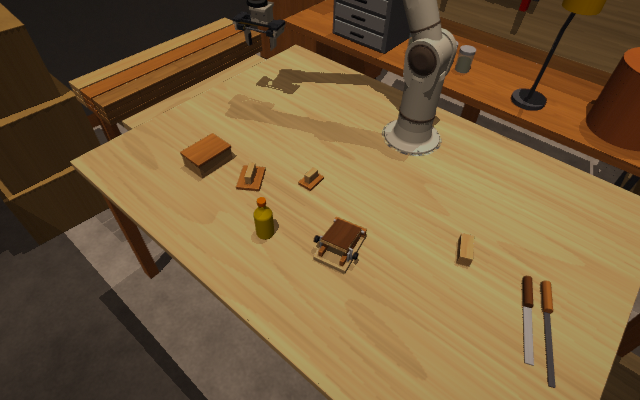

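View pics/side0.png

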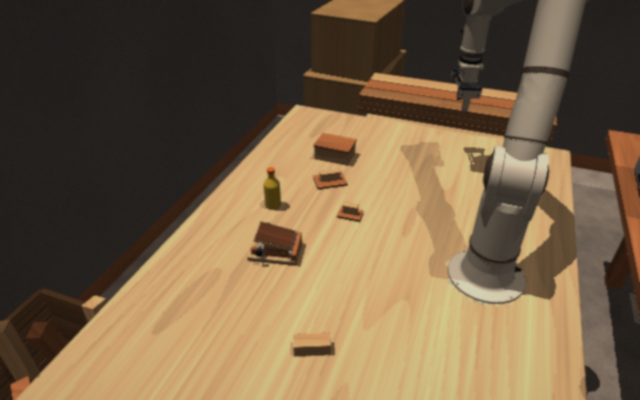

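The scene picture shows the large board at about (251,178), the small one at (311,180), the jig at (340,243), the bottle at (264,235) and the box at (207,155). The side picture agrees. Next I'll locate these roughly, then look with the wrist camera.

```bash
cat > h.py <<'E'
import numpy as np, cv2
from bench import manip, cams
from scipy.spatial.transform import Rotation as R
def ray(c,uv):
    f=200/np.tan(np.radians(c["vfov"]/2))
    d=R.from_quat(c["attitude"]).apply([(uv[0]-c["cx"])/f,(uv[1]-c["cy"])/f,1.]); return np.array(c["eye"]),d
def onz(c,uv,z):
    e,d=ray(c,uv); return e+d*(z-e[2])/d[2]
def proj(c,P):
    f=200/np.tan(np.radians(c["vfov"]/2))
    p=R.from_quat(c["attitude"]).inv().apply(np.atleast_2d(P)-c["eye"]); return p[:,:2]/p[:,2:]*f+[c["cx"],c["cy"]]
def down(yaw): # tool down, x axis at yaw
    return (R.from_euler("z",yaw)*R.from_euler("x",np.pi)).as_quat()
E
python3 - <<'E'
from h import *
np.set_printoptions(precision=4,suppress=True)
s=cams.get_calibration("scene");d=cams.get_calibration("side")
for n,a,b,z in(("big",(251,179),(330,181),.012),("small",(311,181),(350,213),.012),("jig",(341,240),(277,243),.06),("bottle",(264,236),(272,206),0),("box",(207,148),(335,142),.067),("offcut",(466,248),(312,345),.02)):
    print(n,onz(s,a,z),onz(d,b,z))
c=cams.get_calibration("wrist");T=R.from_quat(manip.current_tcp_rot())
print("cam in tool",T.inv().apply(c["eye"]-manip.current_tool_pos()),(T.inv()*R.from_quat(c["attitude"])).as_matrix())
E
```

```text
big [ 0.5891 -0.281   0.012 ] [ 0.5734 -0.2814  0.012 ]
small [ 0.4595 -0.1199  0.012 ] [ 0.4479 -0.1264  0.012 ]
jig [0.6189 0.1348 0.06  ] [0.5868 0.147  0.06  ]
bottle [ 0.7258 -0.0782  0.    ] [ 0.7134 -0.0826  0.    ]
box [ 0.6195 -0.4637  0.067 ] [ 0.6194 -0.4656  0.067 ]
offcut [0.3718 0.4159 0.02  ] [0.372  0.4171 0.02  ]
cam in tool [ 0.077  -0.0003 -0.1572] [[-0.0008 -0.9584 -0.2853]
 [ 1.     -0.0006 -0.0007]
 [ 0.0005 -0.2853  0.9584]]
```

```bash
python3 - <<'E'
from h import *
np.set_printoptions(precision=2,suppress=True)
for n,p in(("jig",[.60,.14,.25]),("jigA",[.52,.14,.25]),("big",[.58,-.28,.22]),("biglow",[.58,-.28,.03]),("jiglow",[.6,.14,.12])):
    for y in np.radians([0,30,60,90,-30,-60,180,150,210]):
        q=manip.solve_ik(np.array(p),down(y)); print(n,int(round(np.degrees(y))),q if q is None else np.array(q))
E
```

```text
jig 0 [ 0.5   0.65 -1.15  1.6   0.62  1.3  -2.32]
jig 30 [ 0.51  0.66 -1.17  1.6   0.63  1.3  -1.81]
jig 60 [ 0.51  0.67 -1.17  1.6   0.63  1.3  -1.28]
jig 90 [ 0.56  0.75 -1.3   1.6   0.73  1.37 -0.83]
jig -30 [ 0.08  0.42 -0.47  1.61  0.21  1.15 -2.53]
jig -60 [-0.92  0.52  0.91  1.65 -0.44  1.19 -2.53]
jig 180 [ 0.56  0.75 -1.3   1.6   0.73  1.37  0.74]
jig 150 [ 0.56  0.75 -1.3   1.6   0.73  1.37  0.21]
jig 210 [ 0.56  0.75 -1.3   1.6   0.73  1.37  1.26]
jigA 0 [ 0.51  0.42 -1.04  1.79  0.4   1.16 -2.23]
jigA 30 [ 0.66  0.61 -1.35  1.79  0.62  1.26 -1.9 ]
jigA 60 [ 0.53  0.44 -1.08  1.79  0.42  1.16 -1.2 ]
jigA 90 [ 0.64  0.57 -1.29  1.79  0.58  1.24 -0.81]
jigA -30 [ 0.12  0.29 -0.51  1.8   0.16  1.09 -2.55]
jigA -60 [-1.19  0.44  1.14  1.84 -0.44  1.14 -2.52]
jigA 180 [ 0.64  0.57 -1.29  1.79  0.58  1.24  0.76]
jigA 150 [ 0.64  0.57 -1.29  1.79  0.58  1.24  0.23]
jigA 210 [ 0.64  0.57 -1.29  1.79  0.58  1.24  1.28]
big 0 [ 0.81  0.52 -0.57  1.57  0.3   1.14 -1.39]
big 30 [ 0.88  0.55 -0.68  1.57  0.37  1.16 -0.92]
big 60 [ 0.94  0.58 -0.77  1.57  0.43  1.17 -0.44]
big 90 [ 1.  
[... 577 characters left out ...]
0 [ 0.56  0.7  -0.21  1.69  0.2   0.77 -2.36]
biglow 180 [ 1.03  0.92 -0.93  1.68  0.85  1.    1.37]
biglow 150 [ 0.99  0.88 -0.85  1.68  0.78  0.96  0.89]
biglow 210 [ 1.19  1.19 -1.31  1.67  1.2   1.29  1.72]
jiglow 0 [ 0.36  0.71 -0.89  1.72  0.63  1.03 -2.33]
jiglow 30 [ 0.43  0.78 -1.03  1.71  0.75  1.1  -1.89]
jiglow 60 [ 0.45  0.8  -1.06  1.71  0.77  1.11 -1.38]
jiglow 90 [ 0.41  0.75 -0.99  1.71  0.71  1.07 -0.81]
jiglow -30 [-0.1   0.54 -0.24  1.73  0.15  0.89 -2.49]
jiglow -60 [-0.75  0.61  0.66  1.76 -0.45  0.93 -2.52]
jiglow 180 [ 0.23  0.63 -0.69  1.72  0.48  0.97  0.93]
jiglow 150 [ 0.28  0.65 -0.76  1.72  0.53  0.99  0.36]
jiglow 210 [ 0.55  0.97 -1.31  1.71  0.99  1.27  1.1 ]
```

```bash
python3 - <<'E'
from h import *
import pickle
D={}
def snap(n):
    c=cams.get_calibration("wrist"); im=cams.get_image("wrist")[:,:,::-1]; D[n]=c; cv2.imwrite(f"pics/{n}.png",im); return im
Q=down(np.pi)
manip.move_pose([.62,.20,.23],Q); manip.sleep(.2); a=snap("jigL")
manip.move_pose([.54,.10,.25],Q); manip.sleep(.2); b=snap("jigR")
manip.move_pose([.57,-.27,.22],Q); manip.sleep(.2); c=snap("board")
pickle.dump(D,open("cal.pkl","wb")); print(manip.current_clock(),manip.current_tool_pos())
# crops around expected places, upscaled x3
for n,im,p in(("jigL",a,[.6,.14,.06]),("jigR",b,[.6,.14,.06]),("board",c,[.58,-.28,.01])):
    u,v=proj(D[n],p)[0].astype(int); u0,v0=max(0,min(640-266,u-133)),max(0,min(400-200,v-100))
    print(n,u0,v0); cv2.imwrite(f"pics/{n}_c.png",cv2.resize(im[v0:v0+200,u0:u0+266],None,fx=3,fy=3,interpolation=cv2.INTER_CUBIC))
E
```

```text
6.0667 [ 0.5704108  -0.26870133  0.22029609]
jigL 126 61
jigR 225 132
board 178 82
```

View pics/jigL_c.png

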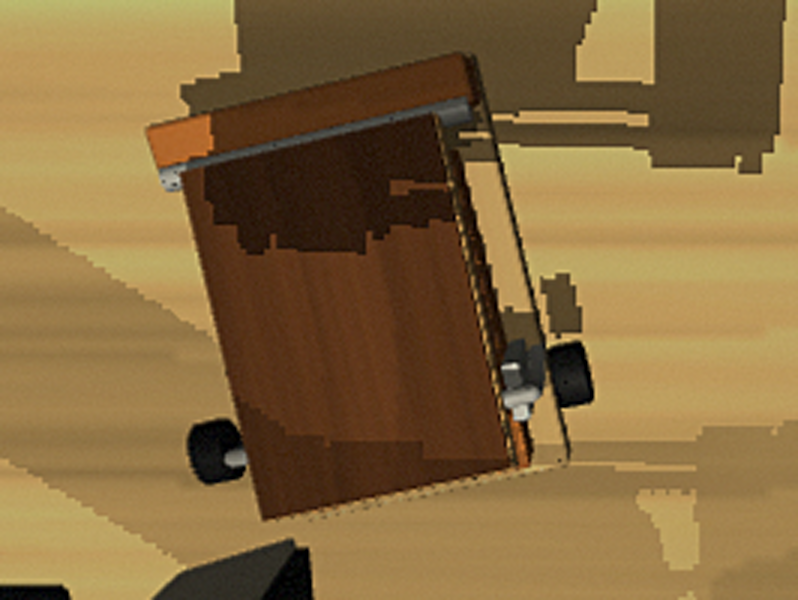

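View pics/jigR_c.png

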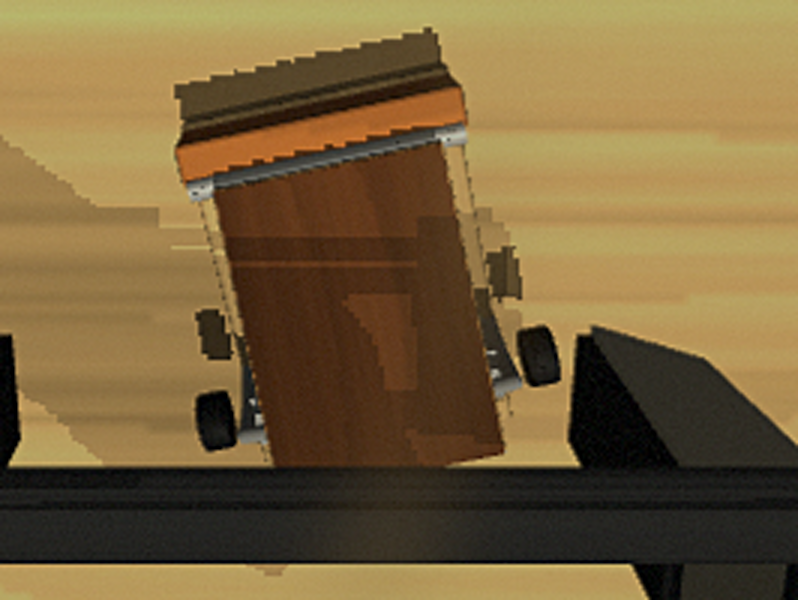

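View pics/board_c.png

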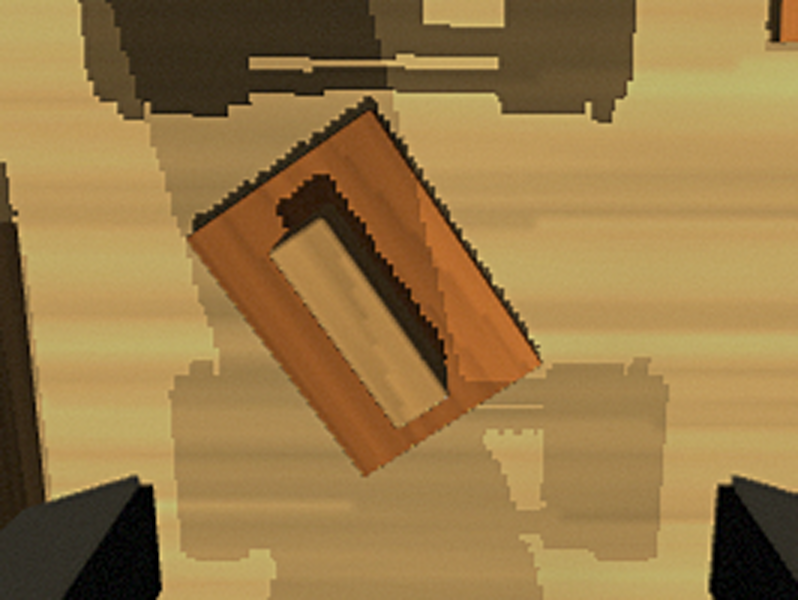

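Both jig crops show the dark veneer with its low edge at the top, towards the robot.
- jigL corners: (183,173), (435,113), (510,467) and (263,520).
- jigR corners: (215,190), (442,143) and (503,454), with the fourth hidden by the gripper bar.
- Board crop, plate top: (190,237), (373,112), (538,365) and (366,475).
- Board crop, rib top: (270,255), (325,217), (448,398) and (402,430).

Next I'll fit the models to these points.

```bash
cat > fit.py <<'E'
from h import *
import pickle
from scipy.optimize import least_squares
np.set_printoptions(precision=4,suppress=True)
D=pickle.load(open("cal.pkl","rb"))
px=lambda pts,o:(np.array(pts)+.5)/3-.5+o
L=px([(183,173),(435,113),(510,467),(263,520)],(126,61)); Rr=px([(215,190),(442,143),(503,454),(279,500)],(225,132))
W=np.array([1,1,1,.3])[:,None]
C=np.array([[-.055,.040],[-.055,-.040],[.055,-.040],[.055,.040]])
# image right = +y, so low-left = -y
C[:,1]*=-1
def pts(p,z0=.05):
    x,y,yaw,s,n=p; r=R.from_euler("ZY",[yaw,-s])
    return r.apply(np.c_[C[:,0]+.056,C[:,1],np.full(4,n)])+[x,y,z0]
def res(p):
    P=pts(p); return np.r_[(proj(D["jigL"],P)-L).ravel(),((proj(D["jigR"],P)-Rr)*W).ravel(),(p[4]-.008)/.002,]
f=least_squares(res,[.55,.14,0.1,.3,.008]); 
J=np.sqrt(np.diag(np.linalg.inv(f.jac.T@f.jac)))
print(f.x,np.degrees(f.x[2:4]),"sd",J); print(f.fun.reshape(-1)[:16].reshape(8,2)); P=pts(f.x); print(P, "centre",P.mean(0))
B=px([(190,237),(373,112),(538,365),(366,475)],(178,82)); Rb=px([(270,255),(325,217),(448,398),(402,430)],(178,82))
def rb(p):
    g=lambda a,b,z:np.array([(-a/2,-b/2),(-a/2,b/2),(a/2,b/2),(a/2,-b/2)])@np.array([[np.cos(p[2]),np.sin(p[2])],[-np.sin(p[2]),np.cos(p[2])]])+p[:2],z
    o=[]
    for (q,z),m in((g(.11,.08,.012),B),(g(.074,.022,.046),Rb)): o.append(proj(D["board"],np.c_[q,np.full(4,z)])-m)
    return np.array(o).ravel()
b=least_squares(rb,[.57,-.28,.6]); print("board",b.x,np.degrees(b.x[2])); print(b.fun.reshape(-1,2))
E
python3 fit.py
```

```text
[0.5516 0.1136 0.2114 0.2233 0.0066] [12.1099 12.7966] sd [0.0004 0.0005 0.0063 0.0246 0.0014]
[[-0.4667 -0.5685]
 [-0.2409  0.2512]
 [ 0.3539  0.5159]
 [-0.205  -0.091 ]
 [-0.0027  0.2686]
 [ 0.1707  0.1761]
 [ 0.4325 -0.3342]
 [ 0.1131 -0.4489]]
[[0.5595 0.0744 0.0567]
 [0.5427 0.1526 0.0567]
 [0.6476 0.1751 0.081 ]
 [0.6644 0.0969 0.081 ]] centre [0.6035 0.1248 0.0688]Traceback (most recent call last):
  File "fit.py", line 26, in <module>
    b=least_squares(rb,[.57,-.28,.6]); print("board",b.x,np.degrees(b.x[2])); print(b.fun.reshape(-1,2))
    return func(*args, **kwargs)
    vector_fun = VectorFunction(
        fun_wrapped,
    ...<6 lines>...
        workers=workers
    )
    self._update_fun()
    ~~~~~~~~~~~~~~~~^^
    self.f = self.fun_wrapped(xp_copy(self.x))
             ~~~~~~~~~~~~~~~~^^^^^^^^^^^^^^^^^
    return np.atleast_1d(self.fun(x))
                         ~~~~~~~~^^^
    return self.f(x, *self.args, **self.kwargs)
           ~~~~~~^^^^^^^^^^^^^^^^^^^^^^^^^^^^^^
  File "fit.py", line 22, in rb
    g=lambda a,b,z:np.array([(-a/2,-b/2),(-a/2,b/2),(a/2,b/2),(a/2,-b/2)])@np.array([[np.cos(p[2]),np.sin(p[2])],[-np.sin(p[2]),np.cos(p[2])]])+p[:2],z
                                                                                                                                                      ^
UnboundLocalError: cannot access local variable 'z' where it is not associated with a value
```

```bash
sed -i 's/+p\[:2\],z$/+p[:2]/; s/for (q,z),m in((g(.11,.08,.012),B),(g(.074,.022,.046),Rb))/for a,b,z,m in((.11,.08,.012,B),(.074,.022,.046,Rb))/; s/np.c_\[q,/np.c_[g(a,b,z),/' fit.py; python3 fit.py | tail -9
python3 - <<'E'
from h import *
import cv2
c=cams.get_calibration("scene"); im=cv2.imread("pics/scene0.png")[215:275,300:380]
cv2.imwrite("pics/sj.png",cv2.resize(im,None,fx=8,fy=8,interpolation=cv2.INTER_CUBIC))
E
```

```text
board [ 0.5799 -0.2917  0.5893] 33.7656154488483
[[-1.363   0.2494]
 [ 0.1219 -1.318 ]
 [ 2.3202  0.4671]
 [-0.5104  1.3915]
 [-0.6061 -0.7763]
 [-0.2426 -0.7948]
 [ 1.6145  0.3588]
 [-1.2367  1.1358]]
```

View pics/sj.png

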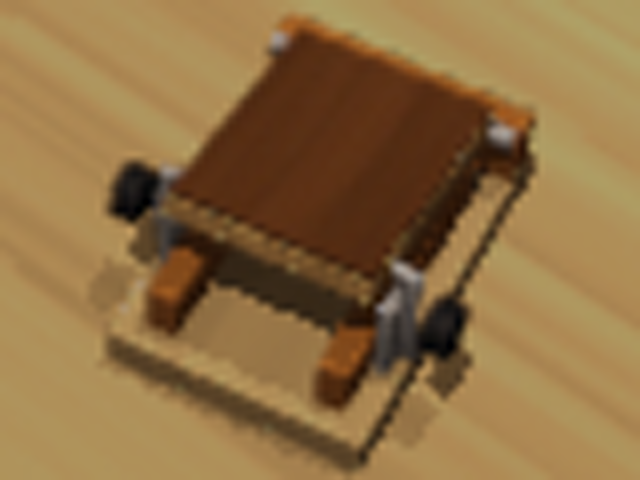

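The crop from the scene camera shows the veneer corners at about (290,28), (490,110), (380,280) and (170,190). I'll add these to the fit, and check the scale error that shows up in the board residuals.

```bash
cat >> fit.py <<'E'
print("-----")
# corrections of the wrist camera: camera-frame offset t and common extra pitch e, solved with board (jointly, priors 2 mm, 0.6 deg)
S=(np.array([(290,28),(490,110),(380,280),(170,190)])+.5)/8-.5+[300,215]
sc=cams.get_calibration("scene")
def cor(c,t,e):
    r=R.from_quat(c["attitude"]); return {**c,"eye":c["eye"]+r.apply(t),"attitude":(r*R.from_rotvec(e)).as_quat()}
def full(p,fs=None):
    j,bd,t,e,ts=p[:5],p[5:8],p[8:11],p[11:14],p[14:17]
    P=pts(j); g=lambda a,b:np.array([(-a/2,-b/2),(-a/2,b/2),(a/2,b/2),(a/2,-b/2)])@np.array([[np.cos(bd[2]),np.sin(bd[2])],[-np.sin(bd[2]),np.cos(bd[2])]])+bd[:2]
    o=[proj(cor(D["jigL"],t,e),P)-L,(proj(cor(D["jigR"],t,e),P)-Rr)*W,
       proj(cor(D["board"],t,e),np.c_[g(.11,.08),np.full(4,.012)])-B,proj(cor(D["board"],t,e),np.c_[g(.074,.022),np.full(4,.046)])-Rb,
       (proj(cor(sc,ts,[0,0,0]),P)-S)]
    return np.r_[np.array(o).ravel()/.5,(j[4]-.009)/.003,t/.003,e/.01,ts/.004]
k=least_squares(full,np.r_[f.x,b.x,np.zeros(9)],x_scale=np.r_[np.full(17,.01)])
sd=np.sqrt(np.diag(np.linalg.inv(k.jac.T@k.jac)))
print("jig",k.x[:5],np.degrees(k.x[2:4]),"\nboard",k.x[5:8],"\nt,e,ts",k.x[8:],"\nsd",sd[:8]); print(np.c_[k.fun[:40].reshape(-1,8)]*.5); print("centre",pts(k.x).mean(0),"no-scene centre",P.mean(0))
E
python3 fit.py|sed -n '/-----/,$p'
```

```text
-----
jig [0.5575 0.1138 0.2215 0.2489 0.0122] [12.6936 14.2603] 
board [ 0.5858 -0.292   0.595 ] 
t,e,ts [ 0.0008  0.0022 -0.0057 -0.0103 -0.0013 -0.0066 -0.0005 -0.0016  0.0006] 
sd [0.003  0.0028 0.0044 0.0116 0.0013 0.003  0.0028 0.0046]
[[ 0.1259 -0.3697 -0.1502  0.1527  0.4701  0.2548 -0.0938 -0.1362]
 [-0.2252  0.3792 -0.4576  0.1488  0.294  -0.317   0.0709 -0.422 ]
 [-0.1904  0.4881  0.0758 -0.1622  1.2319 -0.0859 -0.4515 -0.0629]
 [-0.0067 -0.2357 -0.0473  0.0532  0.9411 -0.1873 -1.5241  0.2915]
 [ 0.9309  0.425   0.2899  0.1937 -0.7738 -0.3437 -0.3747 -0.2994]]Traceback (most recent call last):
  File "fit.py", line 42, in <module>
    print("jig",k.x[:5],np.degrees(k.x[2:4]),"\nboard",k.x[5:8],"\nt,e,ts",k.x[8:],"\nsd",sd[:8]); print(np.c_[k.fun[:40].reshape(-1,8)]*.5); print("centre",pts(k.x).mean(0),"no-scene centre",P.mean(0))
                                                                                                                                                             ~~~^^^^^
  File "fit.py", line 13, in pts
    x,y,yaw,s,n=p; r=R.from_euler("ZY",[yaw,-s])
    ^^^^^^^^^^^
ValueError: too many values to unpack (expected 5)
```

```bash
python3 - <<'E'
from h import *
np.set_printoptions(precision=2,suppress=True)
b=np.array([.583,-.292]); 
c=np.array([.608,.1255,.073])
for s,name in((np.pi,"rev"),(0,"fwd")):
    yaw=.592+s
    for z in(.12,.016): print(name,z,manip.solve_ik([*b,z],down(yaw)))
    for sl in np.radians([10,14,18]):
        r=R.from_euler("ZY",[.217,-sl]); n=r.apply([0,0,1]); q=(r*R.from_euler("z",s)*R.from_euler("x",np.pi)).as_quat()
        for h in(.016,.09): print(name,int(np.degrees(sl)+.5),h,manip.solve_ik(c+n*h,q))
E
```

```text
rev 0.12 [ 1.2   1.05 -1.33  1.61  1.04  1.34  1.88]
rev 0.016 [ 1.17  1.15 -1.22  1.65  1.15  1.22  1.83]
rev 10 0.016 [ 0.57  0.83 -1.15  1.89  1.03  0.93  0.75]
rev 10 0.09 [ 0.66  0.74 -1.28  1.87  0.92  1.02  0.82]
rev 14 0.016 [ 0.58  0.77 -1.12  1.95  1.08  0.82  0.69]
rev 14 0.09 [ 0.7   0.69 -1.27  1.95  0.95  0.91  0.78]
rev 18 0.016 [ 0.57  0.71 -1.07  2.02  1.13  0.7   0.62]
rev 18 0.09 [ 0.72  0.63 -1.26  2.03  0.99  0.79  0.73]
fwd 0.12 [ 0.94  0.71 -0.75  1.62  0.54  1.03 -0.96]
fwd 0.016 [ 0.88  0.83 -0.67  1.66  0.64  0.88 -1.03]
fwd 10 0.016 [ 0.18  0.55 -0.55  1.9   0.49  0.64 -2.01]
fwd 10 0.09 [ 0.29  0.44 -0.68  1.88  0.42  0.77 -1.95]
fwd 14 0.016 [ 0.13  0.5  -0.48  1.97  0.49  0.52 -2.02]
fwd 14 0.09 [ 0.29  0.39 -0.65  1.96  0.42  0.66 -1.96]
fwd 18 0.016 [ 0.04  0.46 -0.36  2.03  0.45  0.39 -2.01]
fwd 18 0.09 [ 0.25  0.34 -0.6   2.04  0.42  0.54 -1.97]
```

```bash
python3 - <<'E'
from h import *
import pickle
D=pickle.load(open("cal.pkl","rb"))
def snap(n):
    D[n]=cams.get_calibration("wrist"); cv2.imwrite(f"pics/{n}.png",cams.get_image("wrist")[:,:,::-1])
q=down(.592+np.pi)
manip.move_pose([.583,-.292,.12],q); manip.sleep(.2); snap("pre")
manip.servo_line([.583,-.292,.0165],vel=.08); f0=manip.current_force(); print(f0,manip.current_tool_pos())
manip.close(40); manip.sleep(.2); print("gap",manip.current_finger_gap(),manip.current_gripper_force(),manip.current_force(),manip.current_wrist_torque())
manip.servo_line([.583,-.292,.13],vel=.12); manip.sleep(.4); snap("lift")
print("lift",manip.current_finger_gap(),manip.current_gripper_force(),manip.current_force(),manip.current_wrist_torque(),manip.current_tool_pos(),manip.current_clock())
pickle.dump(D,open("cal.pkl","wb"))
a=cv2.imread("pics/pre.png")[100:400,160:480];b=cv2.imread("pics/lift.png")[100:400,160:480]
cv2.imwrite("pics/pl.png",cv2.resize(np.hstack([a,b]),(800,375),interpolation=cv2.INTER_CUBIC))
E
```

```text
[1.16221019 0.15860589 0.30205137] [ 0.58341686 -0.29213483  0.01715086]
gap 0.021536651724270387 39.99876022338867 [0.08229913 0.67142502 0.11543575] [ 0.23290716 -0.07112615 -0.02780193]
lift 0.022146064492302907 39.998356103897095 [ 0.22059363 -0.10122488 -1.7485788 ] [ 0.14599599 -0.07601427 -0.00228433] [ 0.58296343 -0.2919378   0.12983659] 11.1583
```

View pics/pl.png

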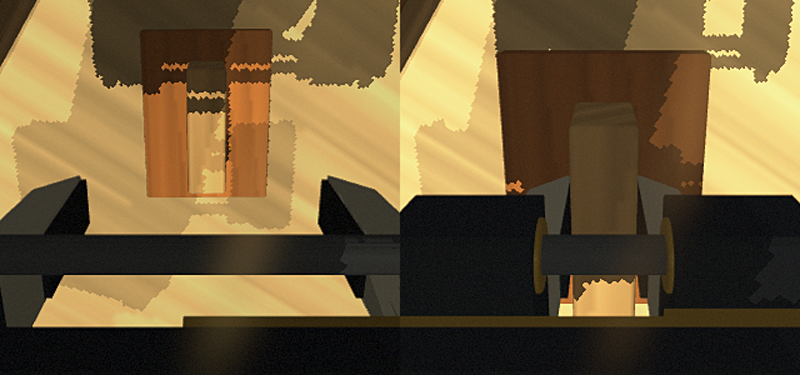

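The left half, before the grasp, shows the board straight and centred between the fingers. The right half, after the lift, shows it held by the rib, with the bottom edge of its near end at row 50 and the rib top end at about row 128. Next I'll compute how far it sits off centre along the rib.

```bash
python3 - <<'E'
from h import *
import pickle
D=pickle.load(open("cal.pkl","rb")); np.set_printoptions(precision=4,suppress=True)
T=R.from_euler("z",.592+np.pi)*R.from_euler("x",np.pi)
def cor(c,t,e):
    r=R.from_quat(c["attitude"]); return {**c,"eye":c["eye"]+r.apply(t),"attitude":(r*R.from_rotvec(e)).as_quat()}
for nm,tcp in(("pre",[.583,-.292,.12]),("lift",[.583,-.292,.13])):
  for t,e in((np.zeros(3),np.zeros(3)),([.0008,.0022,-.0057],[-.0103,-.0013,-.0066])):
    c=cor(D[nm],t,e)
    z0=0 if nm=="pre" else .13-.0165
    for d in(-.005,0,.005):
      P=np.array([[.055+d,-.04,z0],[.055+d,0,z0+.012],[.037+d,0,z0+.012],[.037+d,0,z0+.046],[-.037+d,0,z0+.046],[-.055+d,.04,z0+.012]])
      W=np.array([[.583,-.292,0]]*6)+np.c_[T.apply(np.c_[P[:,:2],np.zeros(6)])[:,:2],P[:,2]]
      print(nm,d,((proj(c,W)[:,1]-100)*1.25).round(1))
im=cv2.cvtColor(cv2.imread("pics/lift.png"),cv2.COLOR_BGR2GRAY).astype(int)
print("lift col 290..", [(r,im[r,285:300].mean().round()) for r in range(136,150)]); print("rib col",[(r,im[r,315:328].mean().round()) for r in range(178,208,2)])
E
```

```text
pre -0.005 [ 41.5  43.3  72.9  83.4 207.3 208.2]
pre 0 [ 33.4  34.9  64.8  74.2 199.6 201.5]
pre 0.005 [ 25.2  26.3  56.6  64.9 191.8 194.7]
pre -0.005 [ 34.7  36.8  66.   75.9 197.3 199.3]
pre 0 [ 26.7  28.5  58.   66.9 189.7 192.7]
pre 0.005 [ 18.7  20.1  49.9  57.8 182.1 186. ]
lift -0.005 [ 69.8  74.8 121.4 151.2 346.3 320.7]
lift 0 [ 57.2  61.3 108.7 135.8 334.8 311.3]
lift 0.005 [ 44.4  47.6  95.9 120.  323.1 301.7]
lift -0.005 [ 61.1  66.3 111.5 138.9 327.2 305.8]
lift 0 [ 48.8  53.2  99.3 124.1 316.1 296.6]
lift 0.005 [ 36.3  39.9  86.8 108.9 304.8 287.3]
lift col 290.. [(136, np.float64(68.0)), (137, np.float64(68.0)), (138, np.float64(70.0)), (139, np.float64(74.0)), (140, np.float64(42.0)), (141, np.float64(39.0)), (142, np.float64(42.0)), (143, np.float64(48.0)), (144, np.float64(49.0)), (145, np.float64(49.0)), (146, np.float64(49.0)), (147, np.float64(49.0)), (148, np.float64(49.0)), (149, np.float64(50.0))]
rib col [(178, np.float64(51.0)), (180, np.float64(51.0)), (182, np.float64(57.0)), (184, np.float64(57.0)), (186, np.float64(63.0)), (188, np.float64(64.0)), (190, np.float64(59.0)), (192, np.float64(57.0)), (194, np.float64(58.0)), (196, np.float64(61.0)), (198, np.float64(60.0)), (200, np.float64(64.0)), (202, np.float64(69.0)), (204, np.float64(70.0)), (206, np.float64(70.0))]
```

```bash
cat >> h.py <<'E'
def tool(yaw,s): return (R.from_euler("ZY",[yaw,-s])*R.from_euler("z",np.pi)*R.from_euler("x",np.pi)).as_quat()
def norm(yaw,s): return R.from_euler("ZY",[yaw,-s]).apply([0,0,1])
E
python3 - <<'E'
from h import *
import pickle
np.set_printoptions(precision=4,suppress=True)
D=pickle.load(open("cal.pkl","rb"))
yaw,s=.216,np.radians(13.5); n=norm(yaw,s); c=np.array([.606,.125,.072])
manip.servo_line([.583,-.20,.20],vel=.2)
manip.servo_line(c+n*.10,ori=tool(yaw,s),vel=.2)
manip.servo_line(c+n*.045,vel=.12); manip.sleep(.5)
D["hov"]=cams.get_calibration("wrist"); im=cams.get_image("wrist")[:,:,::-1]; cv2.imwrite("pics/hov.png",im)
pickle.dump(D,open("cal.pkl","wb"))
print(manip.current_tool_pos()-(c+n*.045),manip.current_force(),manip.current_wrist_torque(),manip.current_finger_gap(),manip.current_clock())
cv2.imwrite("pics/hov_c.png",cv2.resize(im[80:280,190:450],None,fx=3,fy=3,interpolation=cv2.INTER_CUBIC))
E
```

```text
[ 0.     -0.      0.0001] [-0.1309  0.0339 -0.9521] [0.0697 0.1946 0.0044] 0.021841817187834844 14.8
```

View pics/hov_c.png

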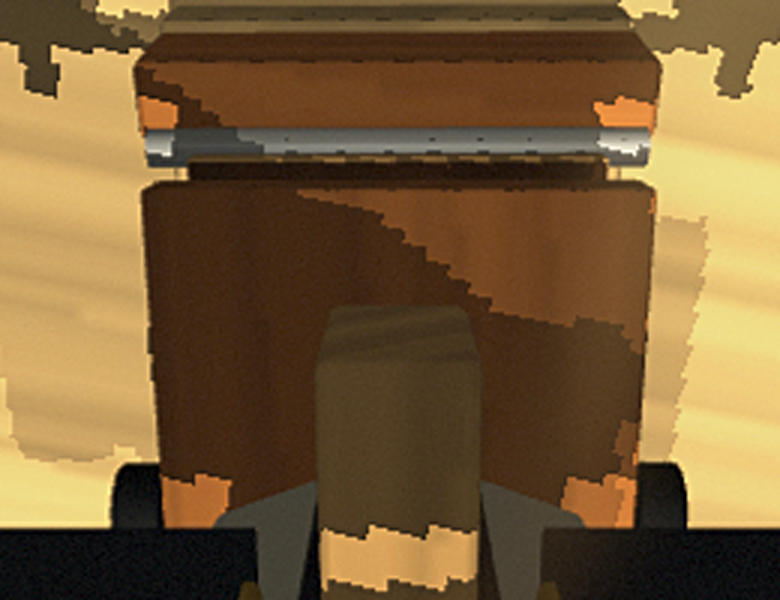

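The hover view shows the board aligned in yaw with the jig. The veneer strip spans columns 188–606 against 142–657 for the board edge, so both are centred near 398. The veneer's low edge is at row 163 and the board's bottom edge at row 186. Next I'll compare these with the prediction.

```bash
python3 - <<'E'
from h import *
import pickle
np.set_printoptions(precision=1,suppress=True)
D=pickle.load(open("cal.pkl","rb"))
yaw,s=.216,np.radians(13.5); c=np.array([.606,.125,.072]); tcp=c+norm(yaw,s)*.045
r=R.from_euler("ZY",[yaw,-s])
def cor(c,t,e):
    q=R.from_quat(c["attitude"]); return {**c,"eye":c["eye"]+q.apply(t),"attitude":(q*R.from_rotvec(e)).as_quat()}
for nm,t,e,d in(("raw",np.zeros(3),np.zeros(3),.0025),("cor",[.0008,.0022,-.0057],[-.0103,-.0013,-.0066],-.001)):
  for h in(.022,.0285,.034):   # gap between underside and face
    B=np.array([[-.055-d,-.04,-.0165],[-.055-d,.04,-.0165],[-.055-d,-.04,-.0045],[-.037-d,0,.0295]])
    V=np.array([[-.055-d,-.04,-.0165-h],[-.055-d,.04,-.0165-h]])
    for P,k in((B,"board"),(V,f"veneer h={h}")): print(nm,k,((proj(cor(D["hov"],t,e),r.apply(P)+tcp)-[190,80]+.5)*3-.5).ravel())
E
```

```text
raw board [154.3 184.  640.8 183.5 136.9 193.2 397.3 368.7]
raw veneer h=0.022 [181.  170.  614.5 169.6]
raw board [154.3 184.  640.8 183.5 136.9 193.2 397.3 368.7]
raw veneer h=0.0285 [187.8 166.4 607.7 166. ]
raw board [154.3 184.  640.8 183.5 136.9 193.2 397.3 368.7]
raw veneer h=0.034 [193.2 163.6 602.4 163.2]
cor board [161.  185.  630.1 187.6 144.5 194.7 392.8 366.5]
cor veneer h=0.022 [186.4 170.2 606.1 172.4]
cor board [161.  185.  630.1 187.6 144.5 194.7 392.8 366.5]
cor veneer h=0.0285 [192.9 166.4 600.  168.5]
cor board [161.  185.  630.1 187.6 144.5 194.7 392.8 366.5]
cor veneer h=0.034 [198.1 163.3 595.1 165.4]
```

Observed and predicted rows agree to about 1 mm, so I'll descend along the normal, feeling for contact.

```bash
cat > desc.py <<'E'
from h import *
np.set_printoptions(precision=3,suppress=True)
yaw,s=.216,np.radians(13.5); n=norm(yaw,s); c=np.array([.606,.125,.072]); r=R.from_euler("ZY",[yaw,-s])
manip.servo_line(c+n*.026,vel=.08); manip.sleep(.3)
f0=manip.current_force(); m0=manip.current_wrist_torque(); h=.026
while h>.008:
    h-=.001; manip.servo_line(c+n*h,vel=.03); manip.sleep(.1)
    f=manip.current_force()-f0; m=r.inv().apply(manip.current_wrist_torque()-m0)
    print(round(h,4),"F plate",r.inv().apply(f),"M plate",m,"clk",manip.current_clock())
    if f@n>6: break
print(manip.current_tool_pos()-(c+n*h),manip.current_finger_gap())
E
python3 desc.py
```

```text
0.025 F plate [0.033 0.363 0.42 ] M plate [-0.041 -0.025  0.009] clk 15.8417
0.024 F plate [0.051 0.009 1.027] M plate [-0.048 -0.032 -0.015] clk 16.1917
0.023 F plate [ 0.268 -0.048  0.65 ] M plate [-0.027 -0.089 -0.017] clk 16.5417
0.022 F plate [ 0.957 -1.3    0.321] M plate [-0.075 -0.066 -0.07 ] clk 16.8917
0.021 F plate [ 0.911 -0.566  0.977] M plate [-0.011 -0.037  0.029] clk 17.2417
0.02 F plate [ 0.513 -0.323 -0.224] M plate [-0.019  0.043 -0.025] clk 17.5917
0.019 F plate [0.72  0.055 0.955] M plate [-0.053  0.028  0.012] clk 17.9417
0.018 F plate [ 0.63  -0.406  1.036] M plate [-0.032 -0.065 -0.017] clk 18.2917
0.017 F plate [0.92  0.031 1.047] M plate [ 0.024 -0.038  0.049] clk 18.6417
0.016 F plate [ 1.005 -0.451  7.499] M plate [-0.09   0.482  0.037] clk 18.9917
[0. 0. 0.] 0.021821698142656686
```

Contact came at h≈0.016, as predicted. The moment puts it at the low edge, so the board is a bit too steep. I'll reduce the tilt in steps while holding a light force.

```bash
cat > tilt.py <<'E'
from h import *
np.set_printoptions(precision=3,suppress=True)
yaw,s=.216,np.radians(13.5); c=np.array([.606,.125,.072]); h=.016
n=norm(yaw,s); 
# fresh baseline is not possible in contact: expected free reading there (board weight) from hover
r0=R.from_euler("ZY",[yaw,-s]); F0=np.array([-.05,0,-1.5])
for i in range(14):
    s-=np.radians(.4); n=norm(yaw,s)
    manip.servo_line(c+n*h,ori=tool(yaw,s),vel=.03); manip.sleep(.15)
    r=R.from_euler("ZY",[yaw,-s])
    f=r.inv().apply(manip.current_force()-F0); m=r.inv().apply(manip.current_wrist_torque())
    print(round(np.degrees(s),2),round(h,4),f,m,round(manip.current_clock(),2))
    if f[2]<5: h-=.0005
    elif f[2]>14: h+=.0005
    if m[1]<0.05 and f[2]>6: break
E
python3 tilt.py
```

```text
13.1 0.016 [ 0.564 -0.896  4.175] [-0.034  0.349  0.006] 19.39
12.7 0.0155 [-2.817 -1.657  9.76 ] [-0.175  0.377  0.018] 19.79
12.3 0.0155 [-4.187 -2.644 12.396] [-0.271  0.389 -0.048] 20.19
11.9 0.0155 [-4.1   -2.804 12.993] [-0.261  0.512  0.024] 20.59
11.5 0.0155 [-4.16  -1.942 13.759] [-0.358  0.654  0.036] 20.99
11.1 0.0155 [-5.249 -2.329 13.88 ] [-0.291  0.732 -0.001] 21.39
10.7 0.0155 [-5.653 -1.947 14.914] [-0.274  0.828  0.012] 21.79
10.3 0.016 [-5.808 -2.334 11.928] [-0.242  0.766  0.02 ] 22.19
9.9 0.016 [-6.604 -2.493 13.642] [-0.331  0.861  0.005] 22.59
9.5 0.016 [-7.136 -2.872 14.158] [-0.315  0.942 -0.034] 22.99
9.1 0.0165 [-6.16  -2.104 13.096] [-0.246  0.902 -0.048] 23.39
8.7 0.0165 [-7.975 -2.586 14.498] [-0.288  1.068 -0.02 ] 23.79
8.3 0.017 [-6.638 -1.729 12.936] [-0.31   0.932  0.005] 24.19
7.9 0.017 [-7.622 -2.801 13.979] [-0.299  1.132 -0.02 ] 24.59
```

```bash
cat > back.py <<'E'
from h import *
import pickle
np.set_printoptions(precision=3,suppress=True)
yaw,s,h=.216,np.radians(7.9),.017; c=np.array([.606,.125,.072]); F0=np.array([-.05,0,-1.5])
def step(d):
    n=norm(yaw,s)
    manip.servo_line(c+n*h,ori=tool(yaw,s),vel=.03); manip.sleep(d); r=R.from_euler("ZY",[yaw,-s])
    f=r.inv().apply(manip.current_force()-F0); print(round(np.degrees(s),2),round(h,4),f,r.inv().apply(manip.current_wrist_torque()),round(manip.current_clock(),2)); return f
for i in range(6):
    s+=np.radians(4.6/6); f=step(.1)
    if f[2]<8: h-=.0005
    elif f[2]>18: h+=.0005
manip.sleep(.2); f=step(.3)
D=pickle.load(open("cal.pkl","rb")); D["fin"]=cams.get_calibration("wrist"); im=cams.get_image("wrist")[:,:,::-1]; cv2.imwrite("pics/fin.png",im); pickle.dump(D,open("cal.pkl","wb"))
cv2.imwrite("pics/fin_c.png",cv2.resize(im[80:280,190:450],None,fx=3,fy=3,interpolation=cv2.INTER_CUBIC)); print(h,manip.current_finger_gap(),manip.current_gripper_force())
cv2.imwrite("pics/sfin.png",cams.get_image("scene")[:,:,::-1])
sm=cv2.imread("pics/sfin.png")[205:275,295:385]
cv2.imwrite("pics/sfin_c.png",cv2.resize(sm,None,fx=8,fy=8,interpolation=cv2.INTER_CUBIC))
E
python3 back.py
```

```text
8.67 0.017 [-3.89  -0.912  7.975] [-0.099  0.937  0.018] 24.94
9.43 0.0165 [-1.018  0.788  1.608] [0.198 0.247 0.031] 25.29
10.2 0.016 [ 0.795 -0.606  0.862] [ 0.111 -0.059 -0.068] 25.64
10.97 0.0155 [ 1.107 -0.371  6.66 ] [ 0.015  0.134 -0.04 ] 25.99
11.73 0.015 [ 2.737 -1.953  8.153] [-0.086  0.205 -0.045] 26.34
12.5 0.015 [ 2.492 -1.855  8.736] [-0.051  0.081  0.054] 26.69
12.5 0.015 [ 2.232 -1.74   9.31 ] [-0.088  0.1   -0.03 ] 27.44
0.015 0.021726288208705147 40.00223994255066
```

View pics/fin_c.png

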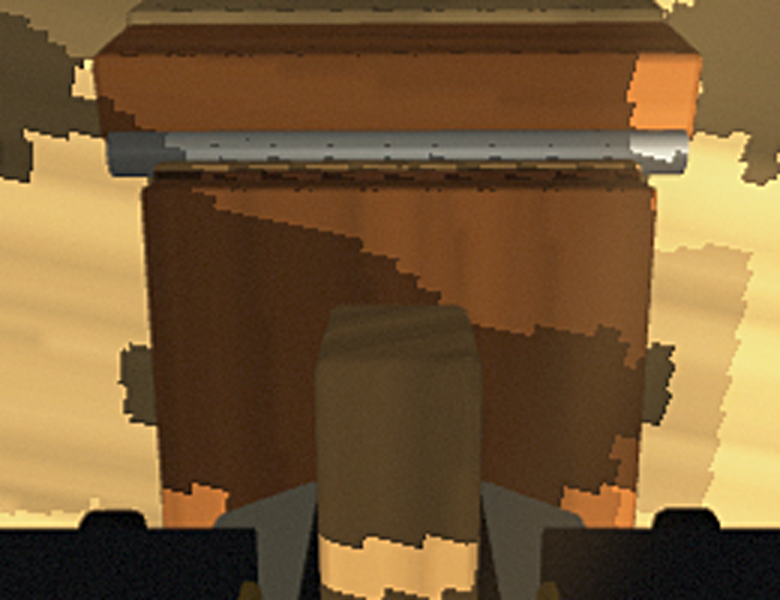

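View pics/sfin_c.png

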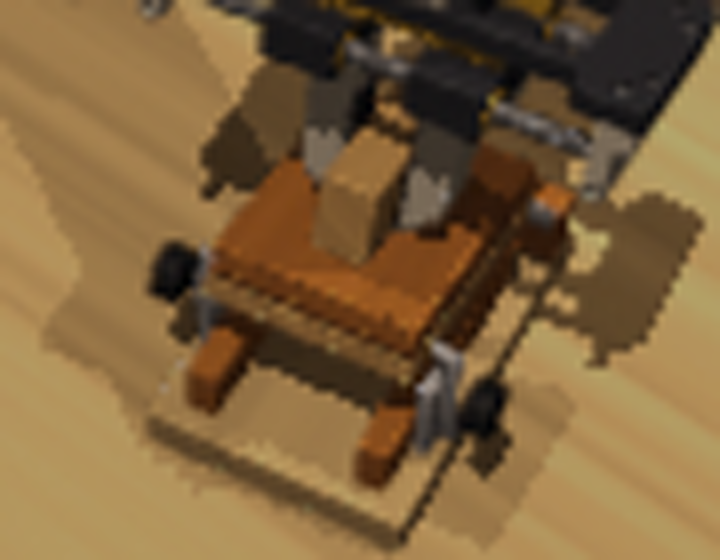

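The final view shows the board seated. Its low edge is parallel to the veneer's, with only the thin plate edge showing (rows 165–185), and its sides are centred. The scene view shows it flush along the high edge. Next I'll press a little more and check that contact is full.

```bash
python3 - <<'E'
from h import *
np.set_printoptions(precision=3,suppress=True)
yaw,h=.216,.015; c=np.array([.606,.125,.072]); F0=np.array([-.05,0,-1.5]); 
def step(sd,h,d=.25):
    s=np.radians(sd); n=norm(yaw,s); manip.servo_line(c+n*h,ori=tool(yaw,s),vel=.03); manip.sleep(d); r=R.from_euler("ZY",[yaw,-s])
    f=r.inv().apply(manip.current_force()-F0); print(sd,round(h,4),f,r.inv().apply(manip.current_wrist_torque()),round(manip.current_clock(),2)); return f
f=step(12.5,h)
while f[2]<16 and h>.0125: h-=.0003; f=step(12.5,h)
manip.sleep(.5); f=step(12.5,h)
E
```

```text
12.5 0.015 [ 2.063 -1.187  9.241] [-0.116  0.157  0.018] 28.04
12.5 0.0147 [ 2.646 -1.706 11.158] [-0.083  0.163 -0.025] 28.54
12.5 0.0144 [ 0.731 -1.225 14.069] [-0.162  0.415 -0.006] 29.04
12.5 0.0141 [ 1.004 -3.079 16.067] [-0.243  0.653 -0.075] 29.54
12.5 0.0141 [ 1.587 -3.17  15.849] [-0.243  0.613 -0.02 ] 30.54
```

```bash
python3 - <<'E'
from h import *
np.set_printoptions(precision=3,suppress=True)
yaw=.216; c=np.array([.606,.125,.072]); F0=np.array([-.05,0,-1.5]); 
def step(sd,h,d=.4):
    s=np.radians(sd); n=norm(yaw,s); manip.servo_line(c+n*h,ori=tool(yaw,s),vel=.03); manip.sleep(d); r=R.from_euler("ZY",[yaw,-s])
    f=r.inv().apply(manip.current_force()-F0); print(sd,round(h,4),f,r.inv().apply(manip.current_wrist_torque()),round(manip.current_clock(),2)); return f
for sd in(12.0,13.0,13.6): step(sd,.0141)
cv2.imwrite("pics/fin2.png",cams.get_image("wrist")[:,:,::-1])
E
```

```text
12.0 0.0141 [-1.158 -1.774 17.42 ] [-0.243  0.26  -0.113] 31.19
13.0 0.0141 [ 1.098 -2.769 14.412] [-0.24   0.213 -0.041] 31.84
13.6 0.0141 [ 3.52  -1.464 12.792] [-0.221  0.096  0.012] 32.49
```

```bash
python3 - <<'E'
from h import *
yaw,s=.216,np.radians(12.8); c=np.array([.606,.125,.072]); n=norm(yaw,s)
manip.servo_line(c+n*.0141,ori=tool(yaw,s),vel=.03); manip.sleep(.5)
f=manip.current_force()-[-.05,0,-1.5]; print(f@n,manip.current_gripper_force(),manip.current_finger_gap(),manip.current_clock())
if 9<f@n<25: print(manip.hand_in())
E
```

```text
14.482931902922186 40.0056517124176 0.02194041524473786 33.2917
the job is handed in; nothing more can be done
None
```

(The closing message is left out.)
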